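Level the counter display riser with its T-key

TASK

The steel display riser on the counter is out of level: fit the long-handled square T-key from the stand into the socket of its screw foot and turn it until the bubble of the spirit level lying on the riser sits between its two lines. Leave the key standing in the socket, then press down on the spirit level with about a kilogram of push to check that the riser beds down without rocking. Finish still pressing, with the bubble between the lines; do not topple the goods or take the short key.

Things in the scene. Friction and masses are not known exactly. Their poses are not given: they have to be found in the camera images.
- riser: Low grey steel display riser, deck 230 (its x) by 270 mm (its y), deck top 85 mm above the counter. Origin on the counter under the deck's centre. It tips about its two fixed feet at the -y end; the screw foot is at the +y end, 95 mm from the origin. At the start that end is low by 5 to 13 mrad, which takes 0.7 to 1.6 rad of the screw. The riser does not slide.
- socket (a point): Centre of the mouth of the 13.5 mm square socket, 20 mm deep, 1.5 mm chamfer, in the round screw-foot head (43 mm wide, 6 mm above the deck). z up; x, y square to its sides, turning with it. Clockwise from above raises this end: 1 rad moves the bubble about 7.6 mm towards the riser's +y. Friction 0.12 N m; it stays where left. A key has up to 0.15 rad of play each way.
- key: The T-key that fits: steel, 0.22 kg, square stem 12 mm wide with a 4 mm tapered tip; round crossbar 12 mm thick, 110 mm long, along its x, square to the stem's sides. Origin at the tip (bottom end), z up; bar axis 95 mm above the tip. It stands upright, 30 mm deep, in one of the two holes of the stand.
- short_key: The other T-key in the stand, not wanted: round stem 12.5 mm, crossbar only 60 mm long; same height and frame. It spins idly in a square socket. Leave it in the stand.
- stand: Black plastic key stand, block 60 (x) by 150 (y) by 40 mm high on a base of 90 by 170 mm, fixed. Origin at its underside's centre; two square holes, 14 mm wide, at y = -45 and +45 mm, their floors 10 mm above the counter. Bars of the keys lie along its x.
- level: Aluminium spirit level, 200 mm long (x), 24 wide (y), 42 high, 0.32 kg, lying loose on the deck roughly along the riser's y. Origin at the centre of its underside. Flat top pads 42 mm up, from 36 to 100 mm either side of the middle; the vial lies in the notch between. Fingers opened wide along its length can press both pads at once; pushing one end only shifts the bubble a little.
- vial (a point): Middle of the vial at the height of the level's top, on the level's frame: x along the level.
- bubble (a point): The pale bubble, 18 mm long, 9 wide, in the top of the vial. Its x offset from vial in the level's frame is the reading: it runs to the high end, 1 mm per mrad of tilt (at most 15 mm), and settles in about 1 s. Two black rings 11.5 mm either side of the middle are the lines: between them it is within 2.5 mm of the middle.
- tin: Round tin of additive, 54 mm across, 105 mm high, standing on the deck towards the robot. Origin at its underside.
- jar: Round jar, 48 mm across, 85 mm high, standing on the deck towards the robot. Origin at its underside.
- oil_jug: Grey oil jug, 60 by 105 by 208 mm, loose on the counter beyond the stand. Origin at its underside.
- filter_box: Cardboard carton, 85 by 85 by 90 mm, loose on the counter beyond the riser. Origin at its underside.
- plug_box: Small paper carton, 90 by 25 by 22 mm, loose on the counter between stand and riser. Origin at its underside.
- spray: Aerosol can, 52 mm across, 160 mm high, loose on the counter beside the riser. Origin at its underside.
Not all that is in view belongs to the job. What is shaped like the short_key but purple is not meant.

How it is judged:
By the outcome, as a careful person would: the job done as asked, in the order asked, and still so for the second after the job is handed in, while the arm keeps its last pose, push and grip.
It also fails if it takes over 56 s, if anything falls off the work surface, if the arm or the gripper's body presses on something with over 40 N, if the wrist force passes 120 N, or if a joint passes its speed limit or range.

ROBOT

A 7-joint arm with a two-finger parallel gripper is mounted at the origin on the work surface. World frame = base frame: x ahead of the robot, y to its left, z up, the work surface at z = 0. Lengths are in m, angles in rad, forces in N, time in s.
With the tool pointing down it reaches from about 0.425 to 0.875 m from the base axis. Payload 9.9 kg.
Tool frame: the origin (TCP) lies midway between the tips of the shut fingers; the grasp point (between the pads) lies 19 mm behind it; z points along the fingers, y is the direction in which the jaws open and shut (so a half turn about z gives the same grasp; the last joint's range is limited). The gripper opens to 85 mm and grips with 20 to 120 N. Pads are 22 mm wide; open, the fingers measure 114 mm over their backs; the gripper's body (76 mm by 85 mm) begins 54 mm behind the grasp point. The pads swing forward as they close: fully open they stand 13 mm farther back than shut.
Start: joints at [1.061, 0.576, 0.025, 1.437, -0.015, 1.129, -0.057], TCP at [0.279, -0.615, 0.231] pointing down, gripper open.
Joint ranges: [-2.76, 2.76], [-0.34, 2.15], [-1.52, 1.57], [0.19, 2.46], [-1.09, 4.23], [0.17, 1.99], [-2.82, 2.82]. Speed limits (rad/s): [2.22, 2.22, 3.01, 3.01, 3.14, 3.14, 3.14].

INTERFACE

Orientations are given as a 3x3 rotation matrix whose columns are the frame's x, y, z axes.
In Python, from plant import bot gives the robot as it stands.
- The arm moves only by the shell command python3 -m crank 'ROWS' [FORCE]. ROWS is JSON, a list of rows, each a list of 3 entries, a list of its own where there are three numbers: the shift along the tool's x, y, z in m, then the turn, a rotation vector about the tool's x, y, z in degrees, then the opening, from -1 (shut) to 1 (fully open). A call has 1 to 5 rows; each row shifts and turns the commanded pose from where the row before left it, along the tool's axes as they then stand; what a row does not reach is not made up. A row lasts 1/10 s, in which the tool goes at most 50 mm and 8.59 degrees, less where a joint would pass 70% of its speed; a pose out of reach is approached as far as the arm can. A call with a gripper value outside its range is refused whole. The fingers move at their own pace and stop on an object; FORCE is the grip in N (left out, the last holds). Time passes only in rows, so rows that do not move let the fingers close. It gives the time, the measured TCP pose, the force and the opening at its end, in the units of the state.
- bot.state(): the state, without advancing time (a new reading comes with each control period).
- bot.camera(name): name is "scene" or "top"; returns the picture (480x640x3 uint8, red, green, blue); there is no depth.
- bot.camera_params(name): a dict with "mtx" (3x3 intrinsics, pixels), "k1" (the pictures are not rectified: a ray, as slopes to the right and down, at radius r is drawn at 1 + k1 r^2 times it, then the intrinsics apply), "extrinsics" (4x4, takes a point from camera to world coordinates). Camera axes: x right, y down, z forward; pixel columns grow to the right and rows downward; lengths in m; the calibration is good to about 2 mm. A picture is of the moment at which its call begins. camera_params takes no time and is no camera call.
- bot.hand_in(): hands the job in, once; it reports no verdict.
The state is a dict: "t": time; "joint_pos": joint angles; "dq": joint speeds; "effort": joint torques, N m; "tool_pos": TCP position; "ee_rot": TCP orientation; "ft_force": force on the tool from outside, world axes, zero at the start; "wrist_torque": the same for the moment, N m; "opening": opening from 0.0 (shut) to 1.0 (fully open).
Only numpy, scipy, OpenCV 4.12 (cv2) and the standard library are available. Lean on these libraries where they do the work, as an engineer would, in place of code of your own. Each camera call takes 0.05 s, during which the arm holds its last target.

## Working session

There is one attempt and no reset: what is moved stays moved. The work goes in short steps, Python scripts to look and compute and a shell command to move; the robot and the scene stay as the last step left them, time stands still between calls to the robot, and variables do not carry over. Pictures are saved under pics/ and viewed, and the job is handed in when it is done.

```bash
ls; mkdir -p pics
python3 - <<'E'
from plant import bot
import cv2,numpy as np
np.set_printoptions(precision=4,suppress=True)
for n in("scene","top"):
    im=bot.camera(n); cv2.imwrite(f"pics/{n}0.png",im[:,:,::-1]); p=bot.camera_params(n); print(n,p["mtx"],p["k1"],p["extrinsics"],sep="\n")
print(bot.state())
E
```

```text
pics
scene
[[433.8308   0.     320.9661]
 [  0.     433.8308 242.098 ]
 [  0.       0.       1.    ]]
-0.011229611496239217
[[-0.4802  0.6774 -0.5572  1.1153]
 [ 0.8771  0.3617 -0.3161  0.3056]
 [-0.0126 -0.6405 -0.7679  0.8437]
 [ 0.      0.      0.      1.    ]]
top
[[488.0277   0.     323.9046]
 [  0.     488.0277 240.946 ]
 [  0.       0.       1.    ]]
-0.0673492436440673
[[-0.0109 -0.9981  0.0599  0.507 ]
 [-0.9999  0.0107 -0.0038 -0.0163]
 [ 0.0032 -0.0599 -0.9982  1.0896]
 [ 0.      0.      0.      1.    ]]
{'t': 0.1, 'joint_pos': array([ 1.0612,  0.5764,  0.0249,  1.4379, -0.015 ,  1.129 , -0.0565]), 'dq': array([ 0.0005, -0.0012, -0.0011, -0.0024, -0.0013,  0.0021, -0.001 ]), 'effort': array([  0.0059, -76.7309,   2.2577, -28.6606,   0.0158,   0.0087,
         0.0001]), 'tool_pos': array([ 0.2786, -0.6143,  0.2305]), 'ee_rot': array([[ 0.9107,  0.413 , -0.0007],
       [ 0.413 , -0.9107,  0.0014],
       [-0.0001, -0.0015, -1.    ]]), 'ft_force': array([ 0.4389, -0.4356, -0.4021]), 'wrist_torque': array([-0.0544, -0.0054,  0.0694]), 'opening': 0.996167258230181}
```

View pics/scene0.png

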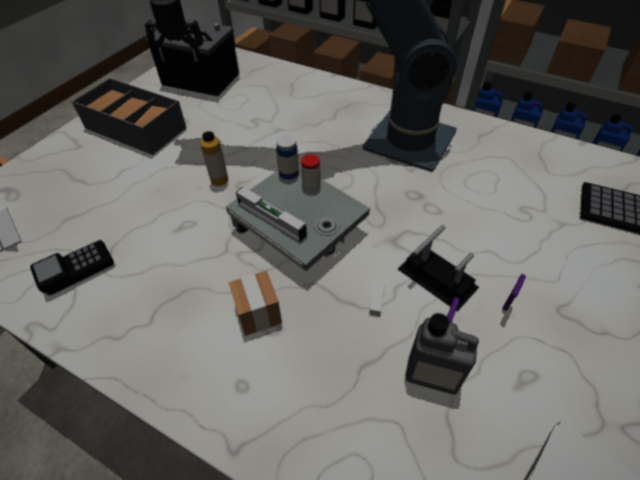

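View pics/top0.png

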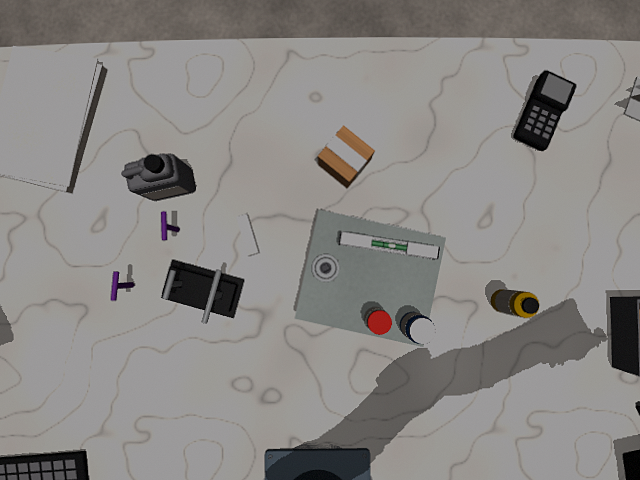

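```bash
cat > h.py <<'E'
import numpy as np,cv2
from plant import bot
np.set_printoptions(precision=4,suppress=True)
def ray(n,uv):
    p=bot.camera_params(n);M=np.array(p["mtx"]);k=p["k1"];E=np.array(p["extrinsics"])
    d=cv2.undistortPoints(np.array([[uv]],float),M,np.array([k,0,0,0.]))[0,0]
    # undistort
    return E[:3,3],E[:3,:3]@np.array([d[0],d[1],1])
def at(n,uv,z):
    o,d=ray(n,uv);return o+d*(z-o[2])/d[2]
def px(n,P):
    p=bot.camera_params(n);E=np.linalg.inv(np.array(p["extrinsics"]));c=E[:3,:3]@np.array(P)+E[:3,3]
    return cv2.projectPoints(c.reshape(1,1,3),np.zeros(3),np.zeros(3),np.array(p["mtx"]),np.array([p["k1"],0,0,0.]))[0].ravel()
def tri(a,b):
    (o1,d1),(o2,d2)=ray("scene",a),ray("top",b)
    A=np.stack([d1,-d2],1);s=np.linalg.lstsq(A,o2-o1,rcond=None)[0]
    p,q=o1+s[0]*d1,o2+s[1]*d2;return (p+q)/2,np.linalg.norm(p-q)
def crop(im,x0,y0,w,h,s,f):
    c=cv2.resize(im[y0:y0+h,x0:x0+w,::-1],None,fx=s,fy=s,interpolation=cv2.INTER_CUBIC)
    for i in range(0,w,10):
        cv2.putText(c,str(x0+i),(i*s,8),0,.3,(0,0,255),1);cv2.line(c,(i*s,10),(i*s,14),(0,0,255),1)
    for i in range(0,h,10):
        cv2.putText(c,str(y0+i),(0,i*s+4),0,.3,(0,0,255),1);cv2.line(c,(20,i*s),(24,i*s),(0,0,255),1)
    cv2.imwrite("pics/"+f+".png",c)
E
python3 - <<'E'
from h import *
t=cv2.imread("pics/top0.png")[:,:,::-1];s=cv2.imread("pics/scene0.png")[:,:,::-1]
crop(t,150,245,105,85,7,"a1");crop(t,285,195,165,155,4,"a2");crop(s,395,215,95,95,6,"a3");crop(s,220,145,155,125,5,"a4")
E
```

```text
(no output)
```

View pics/a1.png

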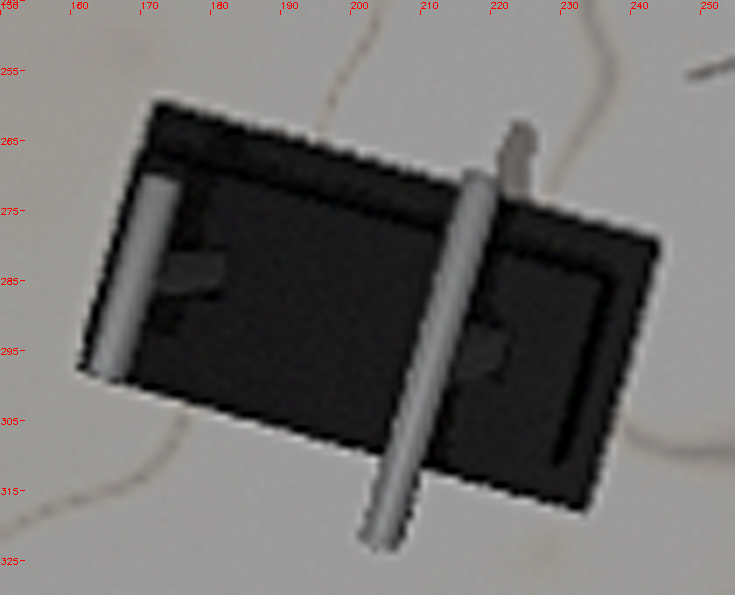

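View pics/a2.png

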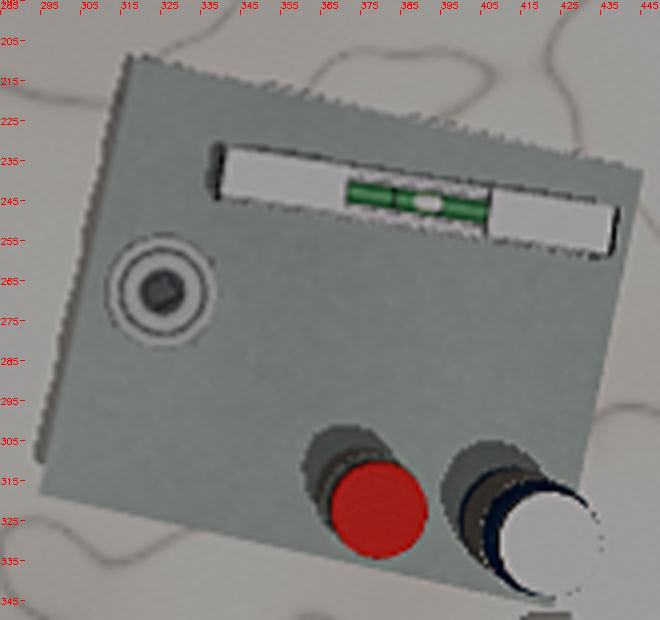

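View pics/a3.png

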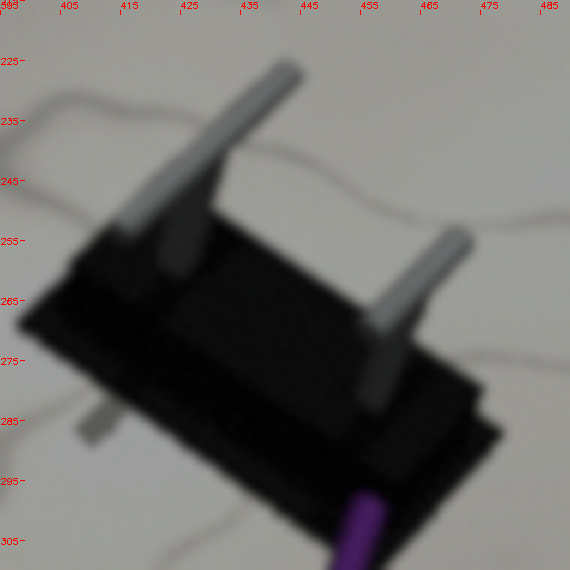

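View pics/a4.png

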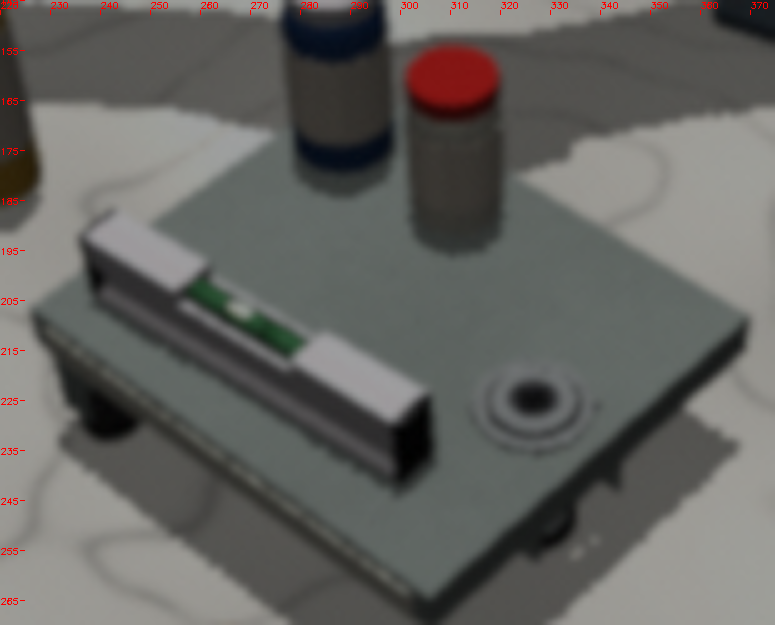

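Run:
```python
from h import *
e1=at("top",(218.3,270),.105);e2=at("top",(204.7,322.9),.105)
print("bar top",e1,e2,np.linalg.norm(e1-e2),(e1+e2)/2,np.degrees(np.arctan2(*(e1-e2)[[1,0]])))
f1=at("scene",(416.3,252.5),.105);f2=at("scene",(443.3,226.3),.105)
print("bar scene",f1,f2,np.linalg.norm(f1-f2),(f1+f2)/2,np.degrees(np.arctan2(*(f1-f2)[[1,0]])))
print(tri((416.3,252.5),(218.3,270)),tri((443.3,226.3),(204.7,322.9)))
print("sock",at("top",(325.5,267.75),.091),at("scene",(326.6,224.6),.091),tri((326.6,224.6),(325.5,267.75)))
# deck corners top: 
for c in[(128,55),(640,170),(40,492),(555,600)]: print(at("top",(285+c[0]/4,195+c[1]/4),.085))
for c in[(222,146),(618,205),(610,258),(218,197),(428,202),(397,200)]: print("lvl",at("top",(285+c[0]/4,195+c[1]/4),.127))
for n,f in(("top",12),("scene",12)):
    im=cv2.imread(f"pics/{n}0.png")
    c=at("top",(325.5,267.75),.091) if n=="top" else at("scene",(326.6,224.6),.091)
    S=500;g=np.arange(S)
    # rectified: col right = -y, row down = -x; 10px/mm => 50mm
    mx=np.zeros((S//5,S//5),np.float32);my=mx.copy()
    for i in range(S//5):
        for j in range(S//5):
            u=px(n,(c[0]-(i-50)*.0005,c[1]-(j-50)*.0005,.091));mx[i,j],my[i,j]=u
    r=cv2.remap(im,mx,my,cv2.INTER_CUBIC);cv2.imwrite(f"pics/sock_{n}.png",cv2.resize(r,None,fx=5,fy=5,interpolation=cv2.INTER_CUBIC))
```

```text
bar top [0.5096 0.1938 0.105 ] [0.4035 0.2215 0.105 ] 0.10961530645848234 [0.4565 0.2076 0.105 ] -14.615350102702022
bar scene [0.5077 0.1979 0.105 ] [0.4069 0.2249 0.105 ] 0.1043595605117405 [0.4573 0.2114 0.105 ] -14.976847047739255
(array([0.5087, 0.1959, 0.1047]), np.float64(0.004411536202964131)) (array([0.4026, 0.2236, 0.1   ]), np.float64(0.0017963844163042988))
sock [ 0.512  -0.0228  0.091 ] [ 0.5162 -0.0182  0.091 ] (array([ 0.5116, -0.0219,  0.0845]), np.float64(0.0020622040505871336))
[ 0.6342 -0.0066  0.085 ]
[ 0.5717 -0.2713  0.085 ]
[0.4099 0.0407 0.085 ]
[ 0.3514 -0.2224  0.085 ]
lvl [ 0.5831 -0.053   0.127 ]
lvl [ 0.5518 -0.2492  0.127 ]
lvl [ 0.5255 -0.2445  0.127 ]
lvl [ 0.5579 -0.0507  0.127 ]
lvl [ 0.5543 -0.1546  0.127 ]
lvl [ 0.5554 -0.1393  0.127 ]Traceback (most recent call last):
  File "<stdin>", line 19, in <module>
  File "h.py", line 12, in px
    p=bot.camera_params(n);E=np.linalg.inv(np.array(p["extrinsics"]));c=E[:3,:3]@np.array(P)+E[:3,3]
ValueError: time passes only in moves, steps and waits
```

```bash
sed -i 's/^np.set_print.*/&\nfrom functools import lru_cache\nCP=lru_cache(None)(lambda n: bot.camera_params(n))/; s/p=bot.camera_params(n)/p=CP(n)/' h.py
cat > sock.py <<'E'
from h import *
def rect(n,im,c,z,half=25,step=.5):
    g=np.arange(-half,half+1e-6,step)/1000;m=np.zeros((len(g),len(g),2),np.float32)
    for i,a in enumerate(g):
        for j,b in enumerate(g): m[i,j]=px(n,(c[0]-a,c[1]-b,z))
    return cv2.remap(im,m[...,0],m[...,1],cv2.INTER_CUBIC)
E
python3 - <<'E'
from sock import *
for n,c in(("top",[.512,-.0228]),("scene",[.5162,-.0182])):
    im=cv2.imread(f"pics/{n}0.png");r=rect(n,im,c,.09,15,.25)
    r=cv2.convertScaleAbs(r,alpha=1.5);cv2.imwrite(f"pics/sock_{n}.png",cv2.resize(r,None,fx=4,fy=4,interpolation=cv2.INTER_CUBIC))
    g=255-cv2.cvtColor(r,6).astype(float);print(r.shape)
E
```

```text
(121, 121, 3)
(121, 121, 3)
```

View pics/sock_top.png

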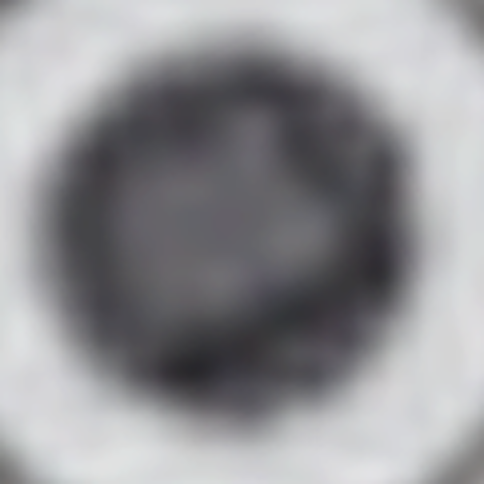

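View pics/sock_scene.png

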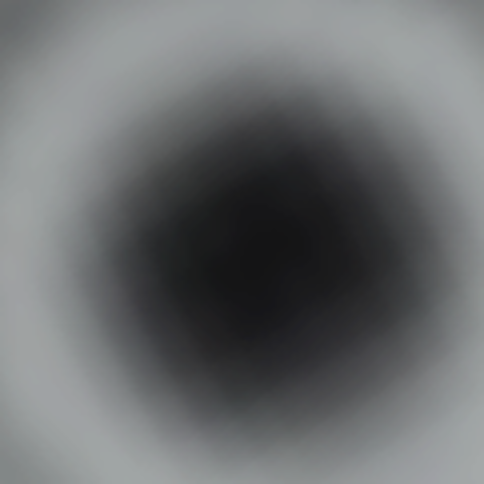

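Run:
```python
from sock import *
for n,cs in(("top",[.512,-.0228]),("scene",[.5162,-.0182])):
    im=cv2.cvtColor(cv2.imread(f"pics/{n}0.png"),6).astype(np.float32)
    h=15;r=rect(n,im,cs,.09,h,.25)
    g=np.arange(-h,h+.01,.25);X,Y=np.meshgrid(g,g)  # X right(-y) Y down(-x)
    for R in (9,10,11,12):
        # refine centre by dark centroid, thresholded at mid
        cx=cy=0
        for _ in range(15):
            m=np.hypot(X-cx,Y-cy)<14; w=np.clip(110-r if n=="top" else 75-r,0,None)*m if False else np.clip(np.percentile(r[m],60)-r,0,None)*m
            cx,cy=(w*X).sum()/w.sum(),(w*Y).sum()/w.sum()
        out=[]
        for (a,b) in((0,7),(3,7),(6,10),(7,11),(8,12)):
            rr=np.hypot(X-cx,Y-cy);th=np.arctan2(-(Y-cy),X-cx);mm=(rr>a)&(rr<b)
            v=(r[mm].mean()-r[mm])
            z=(v*np.exp(4j*th[mm])).sum()/mm.sum();out.append((a,b,round(abs(z),2),round(np.degrees(np.angle(z))/4,1)))
        if R==9: print(n,cx,cy,"dark corner dir deg(ccw from image right)",out,r.min(),r.max())
    prof=[r[(rr>a)&(rr<a+1)].mean() for a in range(15)];print(np.round(prof))
    c=cv2.cvtColor(cv2.imread(f"pics/{n}0.png"),6)
    u=px(n,(cs[0],cs[1],.09)).round().astype(int);print(u);print(c[u[1]-8:u[1]+9,u[0]-8:u[0]+9])
```

```text
top -0.2222471826958259 0.14167058143202088 dark corner dir deg(ccw from image right) [(0, 7, np.float64(0.74), np.float64(44.5)), (3, 7, np.float64(0.84), np.float64(-44.9)), (6, 10, np.float64(1.33), np.float64(-14.6)), (7, 11, np.float64(1.49), np.float64(-13.1)), (8, 12, np.float64(1.32), np.float64(-12.0))] 26.916195 150.98924
[ 67.  68.  68.  66.  63.  57.  52.  48.  47.  51.  65.  89. 114. 133.
 142.]
[326 268]
[[ 62  92 127 139 140 138 140 142 143 142 142 142 136 118  89  97 133]
 [100 129 137 139 141 146 137 132 130 142 146 143 143 137 114  76 100]
 [130 138 140 146 130 111  98  87  82 101 121 139 143 140 139 111  76]
 [140 141 146 129  89  63  56  50  43  50  71 103 137 144 143 136  92]
 [143 146 130  85  54  47  44  56  63  46  55  65 104 134 141 141 120]
 [144 141  96  50  49  53  54  63  68  47  47  60  63 124 143 141 131]
 [144 122  72  45  57  66  69  66  68  61  47  50  54 120 142 141 139]
 [144 114  61  46  62  68  66  65  67  71  65  46  53 110 138 143 142]
 [145 116  65  46  60  67  68  67  68  74  63  40  42 103 137 143 141]
 [144 120  76  49  56  67  69  73  60  
[... 1455 characters left out ...]
 86  58  36  22  16  15  14  18  28  46  75  99 108 102  89]
 [106 106  88  62  39  23  17  14  16  19  28  48  76  99 107 100  83]
 [104 107  98  78  54  33  25  22  25  30  41  63  86 103 106  93  77]
 [ 97 106 106  96  78  60  49  47  50  57  71  88 101 106 100  83  75]
 [ 81  95 103 105 100  90  83  81  82  88  97 104 106 101  86  70  79]
 [ 68  76  89 100 103 103 103 103 103 104 105 103  96  83  70  71  88]
 [ 79  69  72  82  90  95  98 100 100  97  91  86  76  71  75  87  96]
 [ 95  87  78  72  71  75  79  80  82  76  71  70  76  85  95  98  94]
 [ 96  98  93  86  81  77  74  75  76  77  80  83  93 100 102  94  86]
 [ 87  88  90  94  95  93  91  91  91  94  98  96  94  92  92  88  90]]
```

```bash
cat > plan.py <<'E'
from h import *
import json
from scipy.spatial.transform import Rotation as Ro
def plan(p,R,wps,op,maxd=.045,maxa=8.2):
    """wps: list of (x,y,z,yawdeg of tool x, nrows or None); rows from pose p,R"""
    rows=[];p=np.array(p,float);R=np.array(R,float)
    for x,y,z,yaw,n in wps:
        q=np.array([x,y,z]);c,s=np.cos(np.radians(yaw)),np.sin(np.radians(yaw))
        G=np.array([[c,s,0],[s,-c,0],[0,0,-1.]])
        rv=Ro.from_matrix(R.T@G).as_rotvec(degrees=True)
        k=n or int(max(1,np.ceil(np.linalg.norm(q-p)/maxd),np.ceil(np.linalg.norm(rv)/maxa)))
        for i in range(k):
            d=R.T@(q-p)/(k-i);rv=Ro.from_matrix(R.T@G).as_rotvec(degrees=True)/(k-i)
            d=np.round(d,4);rv=np.round(rv,2);rows.append([d.tolist(),rv.tolist(),op])
            p=p+R@d;R=R@Ro.from_rotvec(rv,degrees=True).as_matrix()
    for i in range(0,len(rows),5): print(json.dumps(rows[i:i+5]))
    print("end",p)
E
python3 - <<'E'
from plan import *
print("jar",at("top",(379.75,322.5),.17),"tin",at("top",(285+550/4,195+542/4),.19))
s=bot.state()
plan(s["tool_pos"],s["ee_rot"],[(.42,-.42,.27,50,None),(.52,-.1,.28,95,None),(.458,.2095,.18,165.3,None)],1)
E
```

```text
jar [ 0.4079 -0.1229  0.17  ] tin [ 0.3942 -0.1991  0.19  ]
[[[0.0348, -0.0198, -0.0066], [-0.01, -0.0, -4.27], 1], [[0.0362, -0.0171, -0.0065], [-0.02, -0.0, -4.27], 1], [[0.0374, -0.0144, -0.0066], [-0.01, -0.0, -4.27], 1], [[0.0384, -0.0115, -0.0066], [-0.02, -0.01, -4.26], 1], [[0.0391, -0.0087, -0.0065], [-0.01, -0.0, -4.27], 1]]
[[[0.0396, -0.0057, -0.0066], [-0.02, -0.01, -4.26], 1], [[0.0387, -0.0161, -0.0013], [0.0, 0.0, -5.63], 1], [[0.0401, -0.0123, -0.0012], [0.0, 0.0, -5.62], 1], [[0.0411, -0.0083, -0.0013], [0.0, 0.0, -5.63], 1], [[0.0417, -0.0042, -0.0012], [0.0, 0.0, -5.62], 1]]
[[[0.0419, -0.0001, -0.0013], [0.0, 0.0, -5.63], 1], [[0.0417, 0.004, -0.0012], [0.0, 0.0, -5.62], 1], [[0.0411, 0.0081, -0.0013], [0.0, 0.0, -5.63], 1], [[0.0402, 0.012, -0.0012], [0.0, 0.01, -5.62], 1], [[0.0349, -0.0039, 0.0111], [0.0, -0.0, -7.81], 1]]
[[[0.0351, 0.0009, 0.0111], [0.0, -0.0, -7.81], 1], [[0.0346, 0.0057, 0.0111], [0.0, -0.0, -7.81], 1], [[0.0335, 0.0103, 0.0111], [0.0, -0.0, -7.81], 1], [[0.0318, 0.0148, 0.0111], [0.0, -0.0, -7.81], 1], [[0.0295, 0.0189, 0.0111], [0.0, -0.0, -7.81], 1]]
[[[0.0266, 0.0228, 0.0111], [0.0, -0.0, -7.81], 1], [[0.0233, 0.0262, 0.0112], [0.0, -0.0, -7.82], 1], [[0.0196, 0.0291, 0.0111], [0.0, -0.0, -7.81], 1]]
end [0.458  0.2095 0.18  ]
```

```bash
python3 -m crank '[[[0.035,-0.02,-0.007],[0,0,-4.3],1],[[0.036,-0.017,-0.007],[0,0,-4.3],1],[[0.037,-0.014,-0.007],[0,0,-4.3],1],[[0.038,-0.0115,-0.007],[0,0,-4.3],1],[[0.039,-0.009,-0.007],[0,0,-4.3],1]]'
python3 -m crank '[[[0.04,-0.006,-0.007],[0,0,-4.3],1],[[0.039,-0.016,-0.0013],[0,0,-5.6],1],[[0.04,-0.012,-0.0012],[0,0,-5.6],1],[[0.041,-0.008,-0.0013],[0,0,-5.6],1],[[0.042,-0.004,-0.0012],[0,0,-5.6],1]]'
```

```text
t: 0.6
tool_pos: [0.3963, -0.4517, 0.2663]
ee_rot: [[0.694, 0.72, -0.0], [0.72, -0.694, 0.0], [-0.0, -0.001, -1.0]]
ft_force: [0.1, -0.5, 0.1]
opening: 0.995
t: 1.1
tool_pos: [0.4699, -0.2585, 0.2782]
ee_rot: [[0.295, 0.955, -0.0], [0.955, -0.295, 0.0], [-0.0, -0.0, -1.0]]
ft_force: [-0.6, -0.4, 0.1]
opening: 0.997
```

Tracks well.

```bash
python3 -m crank '[[[0.042,0,-0.0013],[0,0,-5.6],1],[[0.042,0.004,-0.0012],[0,0,-5.6],1],[[0.041,0.008,-0.0013],[0,0,-5.6],1],[[0.04,0.012,-0.0012],[0,0,-5.6],1],[[0.035,-0.004,0.011],[0,0,-7.8],1]]'
python3 -m crank '[[[0.035,0.001,0.011],[0,0,-7.8],1],[[0.0345,0.0055,0.011],[0,0,-7.8],1],[[0.0335,0.01,0.011],[0,0,-7.8],1],[[0.032,0.015,0.011],[0,0,-7.8],1],[[0.0295,0.019,0.011],[0,0,-7.8],1]]'
python3 -m crank '[[[0.0265,0.023,0.011],[0,0,-7.8],1],[[0.023,0.026,0.011],[0,0,-7.8],1],[[0.0195,0.029,0.011],[0,0,-7.8],1],[[0,0,0],[0,0,0],1]]'
python3 - <<'E'
from h import *
s=bot.state();print(s["tool_pos"],s["ee_rot"],s["joint_pos"])
t=bot.camera("top");c=bot.camera("scene")
cv2.imwrite("pics/t1.png",t[:,:,::-1]);cv2.imwrite("pics/s1.png",c[:,:,::-1])
crop(t,150,220,130,100,6,"b1");crop(c,380,150,130,110,6,"b2")
P=np.array(s["tool_pos"]);R=np.array(s["ee_rot"])
for n in("top","scene"):
  for d in((0,0,-.013),(0,.0425,-.013),(0,-.0425,-.013)): print(n,d,px(n,P+R@np.array(d)))
E
```

```text
t: 1.6
tool_pos: [0.5149, -0.0628, 0.2731]
ee_rot: [[-0.227, 0.974, 0.003], [0.974, 0.227, 0.001], [0.0, 0.003, -1.0]]
ft_force: [0.1, 0.3, -0.8]
opening: 1.001
t: 2.1
tool_pos: [0.4775, 0.1075, 0.2168]
ee_rot: [[-0.789, 0.614, -0.0], [0.614, 0.789, -0.0], [0.0, -0.0, -1.0]]
ft_force: [0.8, 0.7, -0.5]
opening: 1.004
t: 2.5
tool_pos: [0.4559, 0.2138, 0.1833]
ee_rot: [[-0.969, 0.245, -0.002], [0.245, 0.969, 0.003], [0.003, 0.002, -1.0]]
ft_force: [0.0, 0.2, 0.2]
opening: 1.0
[0.4559 0.2138 0.1833] [[-0.9695  0.2451 -0.0021]
 [ 0.2451  0.9695  0.0026]
 [ 0.0027  0.002  -1.    ]] [-0.0084  0.4508 -0.7416  1.9302  0.3793  0.9047  0.3836]
top (0, 0, -0.013) [196.9066 299.4132]
top (0, 0.0425, -0.013) [174.6271 293.8582]
top (0, -0.0425, -0.013) [219.3105 304.9708]
scene (0, 0, -0.013) [439.4411 210.4185]
scene (0, 0.0425, -0.013) [457.3959 220.5962]
scene (0, -0.0425, -0.013) [422.217  200.6596]
```

View pics/b1.png

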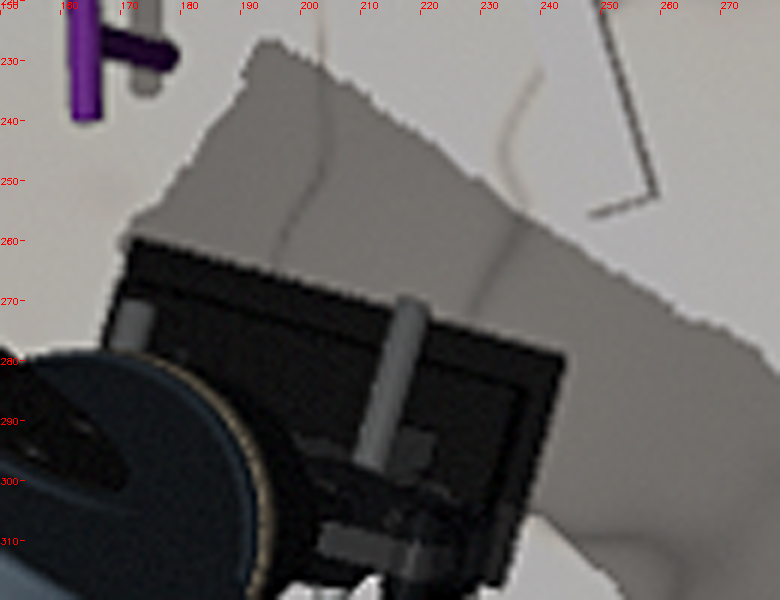

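View pics/b2.png

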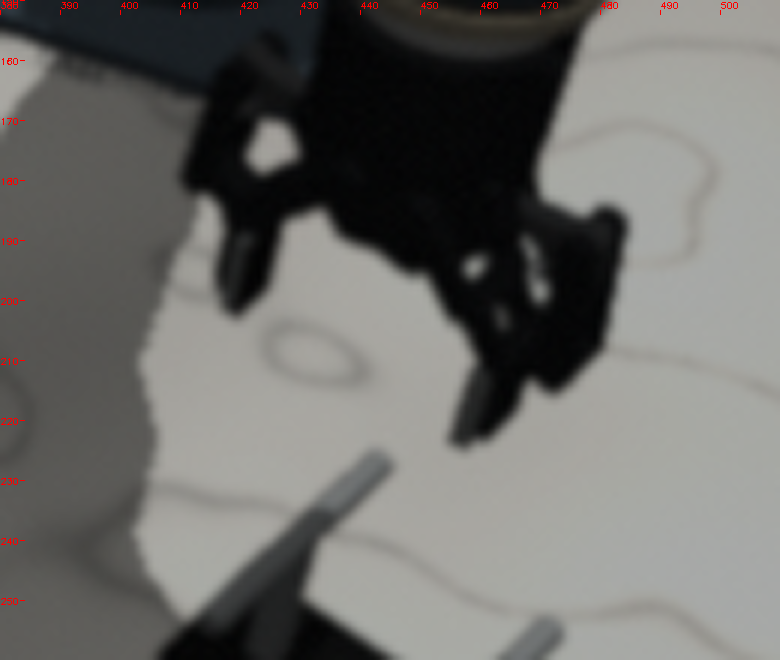

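Run:
```python
from plan import *
s=bot.state()
plan(s["tool_pos"],s["ee_rot"],[(.457,.210,.086,165.3,4)],1)
```

```text
[[[0.0001, 0.0001, 0.0245], [-0.01, -0.02, -0.01], 1], [[0.0001, 0.0001, 0.0244], [-0.01, -0.02, -0.02], 1], [[0.0002, 0.0001, 0.0245], [-0.01, -0.01, -0.01], 1], [[0.0001, 0.0, 0.0244], [-0.0, -0.02, -0.02], 1]]
end [0.457 0.21  0.086]
```

```bash
python3 -m crank '[[[0,0,0.0245],[0,0,0],1],[[0,0,0.0245],[0,0,0],1],[[0,0,0.0245],[0,0,0],1],[[0,0,0.0245],[0,0,0],1],[[0,0,0],[0,0,0],1]]' 60
python3 -m crank '[[[0,0,0],[0,0,0],-0.5],[[0,0,0],[0,0,0],-1],[[0,0,0],[0,0,0],-1],[[0,0,0],[0,0,0],-1],[[0,0,0],[0,0,0],-1]]' 60
python3 - <<'E'
from h import *
s=bot.state();print(s["tool_pos"],s["ft_force"],s["wrist_torque"],s["opening"],s["t"])
t=bot.camera("top");c=bot.camera("scene")
crop(t,150,220,130,100,6,"c1");crop(c,380,170,130,110,6,"c2")
E
```

```text
t: 3.1
tool_pos: [0.4572, 0.2067, 0.0842]
ee_rot: [[-0.966, 0.258, -0.004], [0.258, 0.966, -0.003], [0.003, -0.004, -1.0]]
ft_force: [-1.0, -0.0, -0.2]
opening: 1.002
t: 3.6
tool_pos: [0.4583, 0.2092, 0.0868]
ee_rot: [[-0.967, 0.256, 0.001], [0.256, 0.967, 0.0], [-0.001, 0.0, -1.0]]
ft_force: [1.0, -0.7, 0.1]
opening: 0.141
[0.4583 0.2092 0.0868] [ 0.9947 -0.7312  0.1139] [0.0033 0.0184 0.0035] 0.14129376413651992 3.6
```

View pics/c1.png

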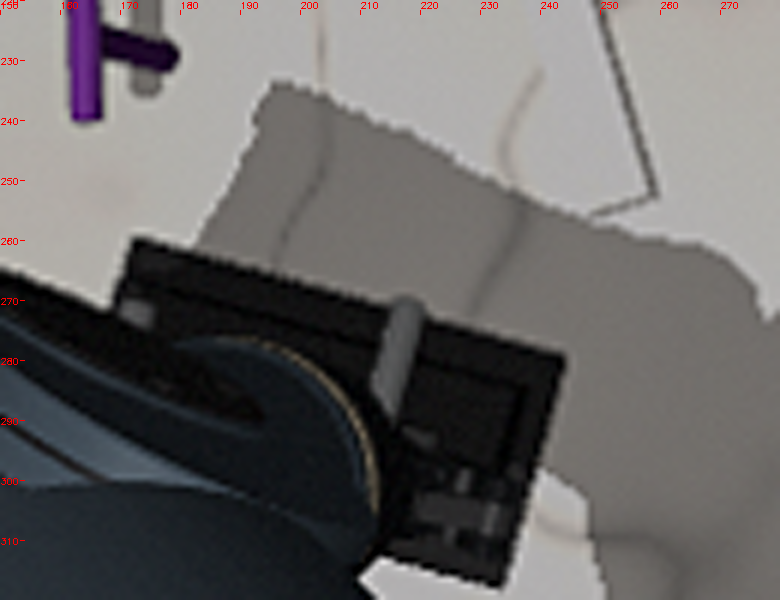

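View pics/c2.png

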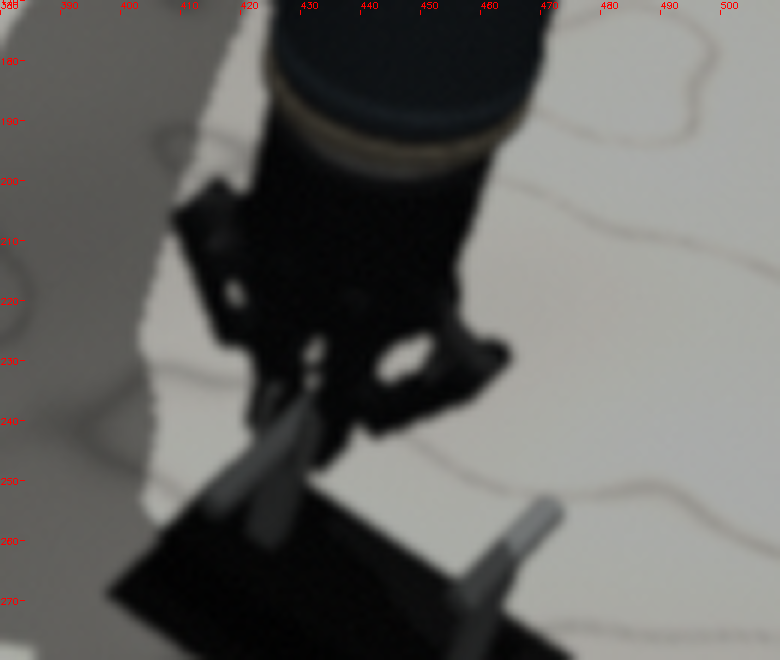

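```bash
python3 -m crank '[[[0,0,-0.02],[0,0,0],-1],[[0,0,-0.035],[0,0,0],-1],[[0,0,-0.035],[0,0,0],-1],[[0,0,-0.035],[0,0,0],-1],[[0,0,0],[0,0,0],-1]]'
python3 - <<'E'
from plan import *
s=bot.state();print(s["tool_pos"],s["ee_rot"],s["ft_force"],s["wrist_torque"],s["opening"])
plan(s["tool_pos"],s["ee_rot"],[(.515,-.020,.205,123,None)],-1,.04)
c=bot.camera("scene");crop(c,380,130,130,110,6,"d2")
E
```

```text
t: 4.2
tool_pos: [0.4595, 0.2107, 0.2153]
ee_rot: [[-0.967, 0.256, 0.006], [0.256, 0.967, 0.003], [-0.005, 0.004, -1.0]]
ft_force: [0.1, 0.9, -2.5]
opening: 0.119
[0.4595 0.2107 0.2153] [[-0.9668  0.2556  0.006 ]
 [ 0.2556  0.9668  0.0028]
 [-0.0051  0.0043 -1.    ]] [ 0.0948  0.8707 -2.4916] [ 0.0344 -0.0034  0.019 ] 0.1193437658655903
[[[-0.0188, -0.0348, 0.0017], [0.06, 0.03, 7.03], -1], [[-0.0229, -0.0323, 0.0017], [0.06, 0.03, 7.03], -1], [[-0.0266, -0.0292, 0.0017], [0.06, 0.03, 7.03], -1], [[-0.03, -0.0257, 0.0017], [0.05, 0.03, 7.03], -1], [[-0.033, -0.0219, 0.0017], [0.06, 0.03, 7.04], -1]]
[[[-0.0353, -0.0176, 0.0017], [0.05, 0.04, 7.03], -1]]
end [ 0.515 -0.02   0.205]
```

View pics/d2.png

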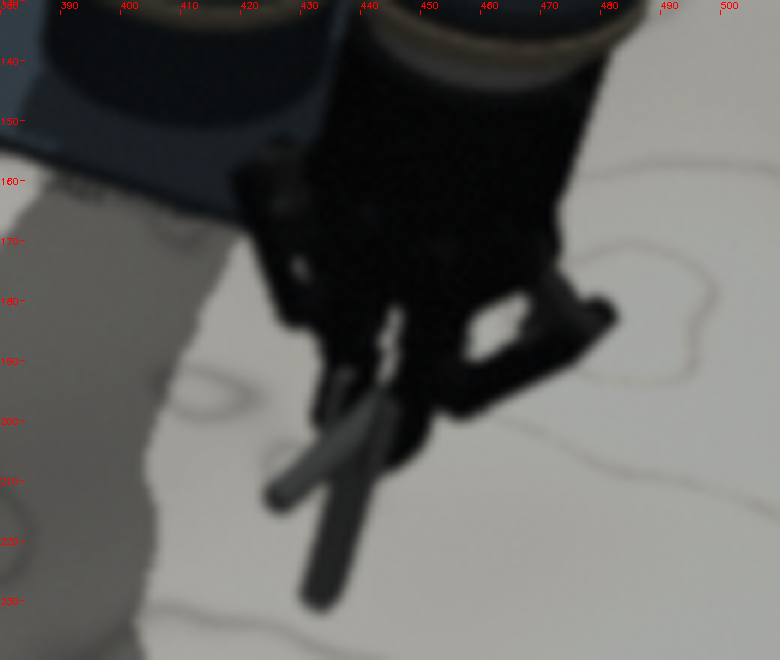

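```bash
python3 -m crank '[[[-0.019,-0.035,0.002],[0,0,7],-1],[[-0.023,-0.0325,0.002],[0,0,7],-1],[[-0.0265,-0.029,0.002],[0,0,7],-1],[[-0.03,-0.0255,0.002],[0,0,7],-1],[[-0.033,-0.022,0.001],[0,0,7],-1]]'
python3 -m crank '[[[-0.035,-0.0175,0.001],[0,0,7],-1],[[0,0,0],[0,0,0],-1],[[0,0,0],[0,0,0],-1]]'
python3 - <<'E'
from plan import *
s=bot.state();print(s["tool_pos"],s["ee_rot"],s["joint_pos"],s["ft_force"],s["wrist_torque"])
c=bot.camera("scene");crop(c,270,140,120,100,6,"e2")
t=bot.camera("top");crop(t,280,200,130,100,6,"e1")
P=s["tool_pos"];print(px("scene",P),px("scene",P-[0,0,.0768]))
for k in(.514,-.0207,.0895),: print(px("scene",k))
E
```

```text
t: 4.75
tool_pos: [0.5038, 0.0149, 0.2007]
ee_rot: [[-0.642, 0.767, -0.002], [0.767, 0.642, -0.0], [0.001, -0.002, -1.0]]
ft_force: [1.1, 1.1, -2.3]
opening: 0.126
t: 5.05
tool_pos: [0.513, -0.0221, 0.1998]
ee_rot: [[-0.546, 0.838, -0.003], [0.838, 0.546, -0.0], [0.001, -0.002, -1.0]]
ft_force: [-1.0, 0.4, -1.9]
opening: 0.123
[ 0.513  -0.0221  0.1998] [[-0.5463  0.8376 -0.0026]
 [ 0.8376  0.5463 -0.    ]
 [ 0.0014 -0.0022 -1.    ]] [ 0.3282  0.4061 -0.5277  1.8879  0.2529  0.9163  0.258 ] [-0.9766  0.3761 -1.9037] [ 0.0944 -0.0185  0.0085]
[325.5714 189.0369] [325.7208 213.6816]
[326.1205 224.04  ]
```

View pics/e2.png

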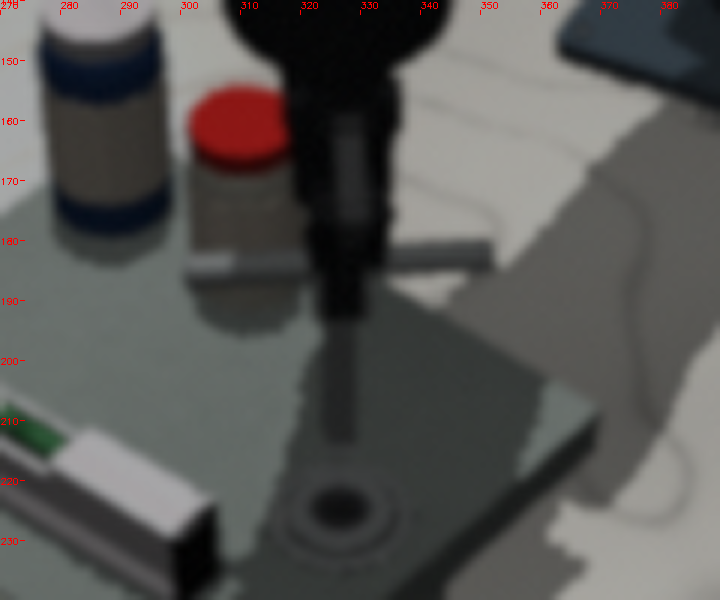

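View pics/e1.png

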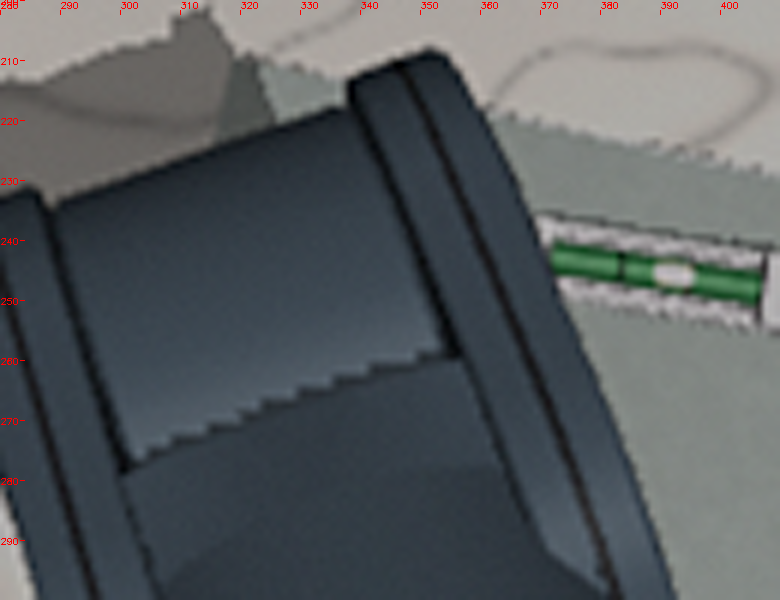

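Run:
```python
from plan import *
P=bot.state()["tool_pos"]
for r in(212.0,212.5,213): print("tip",at("scene",(326.7,r),P[2]-.0768))
for r in (224.6,224.8,225): print("sock",at("scene",(326.8,r),.0895))
# level vial/bubble readings in top
a=at("top",(280+672/6,200+273/6),.127);print("bub",a)
```

```text
tip [ 0.5078 -0.0224  0.1237]
tip [ 0.5092 -0.0216  0.1237]
tip [ 0.5106 -0.0209  0.1237]
sock [ 0.5148 -0.0185  0.0895]
sock [ 0.5154 -0.0182  0.0895]
sock [ 0.5159 -0.0179  0.0895]
bub [ 0.5543 -0.1546  0.127 ]
```

Run:
```python
from plan import *
s=bot.state();print(s["tool_pos"])
plan(s["tool_pos"],s["ee_rot"],[(.515,-.020,.174,123,2)],-1,.04)
```

```text
[ 0.5132 -0.0202  0.2005]
[[[-0.0005, 0.0008, 0.0132], [-0.03, -0.04, 0.16], -1], [[-0.0004, 0.0008, 0.0133], [-0.03, -0.04, 0.17], -1]]
end [ 0.515 -0.02   0.174]
```

```bash
python3 -m crank '[[[-0.0005,0.001,0.013],[0,0,0],-1],[[-0.0005,0.001,0.013],[0,0,0],-1],[[0,0,0],[0,0,0],-1],[[0,0,0],[0,0,0],-1]]'
python3 - <<'E'
from plan import *
s=bot.state();print(s["tool_pos"],s["ft_force"])
c=bot.camera("scene");crop(c,290,190,75,50,10,"f2")
print(bot.state()["tool_pos"])
E
```

```text
t: 5.55
tool_pos: [0.5156, -0.0206, 0.1746]
ee_rot: [[-0.548, 0.836, -0.002], [0.836, 0.548, 0.0], [0.001, -0.001, -1.0]]
ft_force: [0.1, -0.5, -1.9]
opening: 0.124
[ 0.5156 -0.0206  0.1746] [ 0.1481 -0.5178 -1.898 ]
[ 0.516  -0.0207  0.1751]
```

View pics/f2.png

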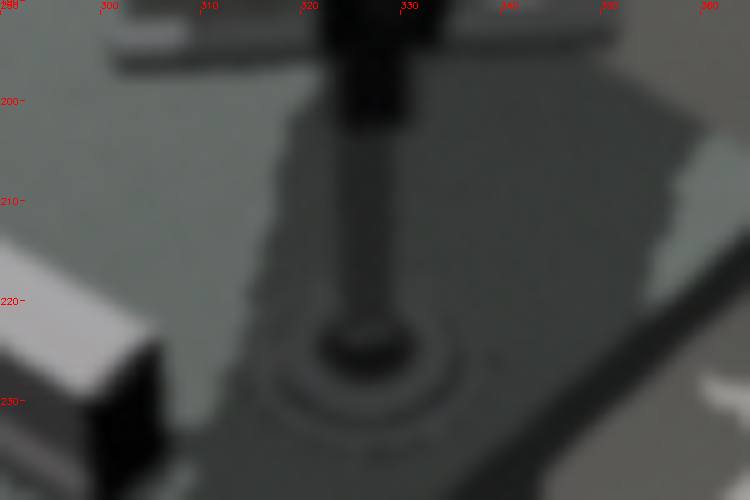

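Run:
```python
from plan import *
c=cv2.imread("pics/f2.png")
c=c[150:420,220:520];c=np.clip((c.astype(float)-5)*4,0,255).astype(np.uint8)
cv2.imwrite("pics/f3.png",cv2.resize(c,None,fx=2,fy=2))
```

```text
(no output)
```

View pics/f3.png

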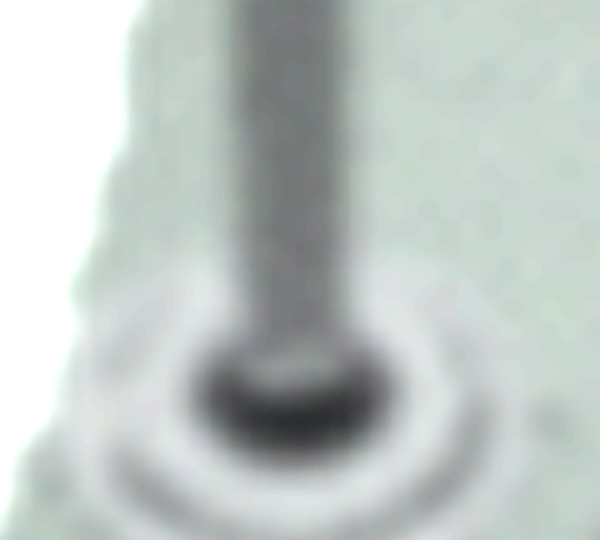

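```bash
python3 -m crank '[[[0,-0.0018,0.002],[0,0,0],-1],[[0,0,0.003],[0,0,0],-1],[[0,0,0.003],[0,0,0],-1],[[0,0,0.003],[0,0,0],-1],[[0,0,0.001],[0,0,0],-1]]'
python3 -m crank '[[[0,0,0.001],[0,0,0],-1],[[0,0,0.001],[0,0,0],-1],[[0,0,0.001],[0,0,0],-1]]'
```

```text
t: 6.1
tool_pos: [0.5144, -0.022, 0.163]
ee_rot: [[-0.547, 0.837, -0.0], [0.837, 0.547, 0.0], [0.0, -0.0, -1.0]]
ft_force: [-0.3, 0.7, -2.9]
opening: 0.126
t: 6.4
tool_pos: [0.5146, -0.0219, 0.1603]
ee_rot: [[-0.548, 0.837, 0.0], [0.837, 0.548, 0.0], [0.0, 0.0, -1.0]]
ft_force: [-1.1, -0.1, -1.7]
opening: 0.128
```

```bash
python3 -m crank '[[[0,0,0.0015],[0,0,0],-1],[[0,0,0.0015],[0,0,0],-1],[[0,0,0.0015],[0,0,0],-1]]'
python3 -m crank '[[[0,0,0.0015],[0,0,0],-1],[[0,0,0.0015],[0,0,0],-1],[[0,0,0.001],[0,0,0],-1]]'
```

```text
t: 6.7
tool_pos: [0.5146, -0.0219, 0.1557]
ee_rot: [[-0.548, 0.837, 0.0], [0.837, 0.548, 0.0], [0.0, 0.0, -1.0]]
ft_force: [-0.5, -1.1, -1.5]
opening: 0.126
t: 7.0
tool_pos: [0.5145, -0.022, 0.1516]
ee_rot: [[-0.547, 0.837, -0.0], [0.837, 0.547, 0.0], [0.0, -0.0, -1.0]]
ft_force: [-0.5, 0.6, -2.1]
opening: 0.125
```

```bash
python3 -m crank '[[[0,0,0.001],[0,0,0],-1],[[0,0,0.001],[0,0,0],-1],[[0,0,0.001],[0,0,0],-1]]'
python3 -m crank '[[[0,0,0.001],[0,0,0],-1],[[0,0,0.0007],[0,0,0],-1],[[0,0,0],[0,0,0],-1]]'
python3 - <<'E'
from plan import *
s=bot.state();print(s["tool_pos"],s["ft_force"],s["wrist_torque"])
c=bot.camera("scene");crop(c,220,140,155,110,5,"g2")
E
```

```text
t: 7.3
tool_pos: [0.5146, -0.0219, 0.1487]
ee_rot: [[-0.548, 0.837, 0.0], [0.837, 0.548, 0.0], [0.0, 0.0, -1.0]]
ft_force: [-0.1, 0.1, -2.1]
opening: 0.122
t: 7.6
tool_pos: [0.5145, -0.022, 0.147]
ee_rot: [[-0.548, 0.837, -0.0], [0.837, 0.548, 0.0], [0.0, -0.0, -1.0]]
ft_force: [-0.7, 0.1, -2.9]
opening: 0.124
[ 0.5145 -0.022   0.147 ] [-0.6759  0.0862 -2.9326] [ 0.1347  0.1133 -0.0041]
```

View pics/g2.png

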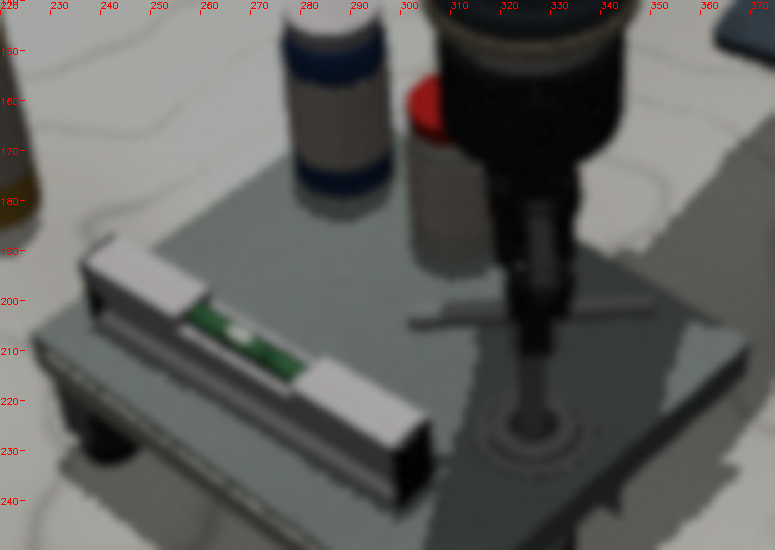

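```bash
python3 -m crank '[[[0,0,0],[0,0,6],-1],[[0,0,0],[0,0,6],-1],[[0,0,0],[0,0,6],-1],[[0,0,0],[0,0,0],-1]]'
python3 -m crank '[[[0,0,0],[0,0,6],-1],[[0,0,0],[0,0,6],-1],[[0,0,0],[0,0,0],-1]]'
cat > bub.py <<'E'
import sys
from plan import *
s=bot.state();print(s["t"],s["tool_pos"],s["ft_force"],s["wrist_torque"])
t=bot.camera("top");crop(t,330,220,120,60,6,sys.argv[1]);cv2.imwrite("pics/"+sys.argv[1]+"f.png",t[:,:,::-1])
c=bot.camera("scene");crop(c,230,170,90,70,8,sys.argv[1]+"s")
E
python3 bub.py i1
```

```text
t: 8.05
tool_pos: [0.5142, -0.0218, 0.1471]
ee_rot: [[-0.261, 0.965, -0.001], [0.965, 0.261, -0.0], [-0.0, -0.001, -1.0]]
ft_force: [-1.9, 1.4, -1.0]
opening: 0.124
t: 8.35
tool_pos: [0.5144, -0.022, 0.1473]
ee_rot: [[-0.057, 0.998, -0.0], [0.998, 0.057, -0.0], [-0.0, -0.0, -1.0]]
ft_force: [-2.3, -0.1, 3.8]
opening: 0.123
8.35 [ 0.5144 -0.022   0.1473] [-2.2804 -0.0822  3.841 ] [0.0404 0.8164 0.06  ]
```

View pics/i1.png

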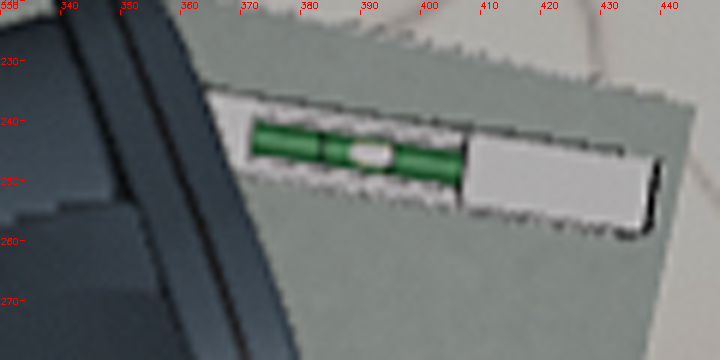

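View pics/i1s.png

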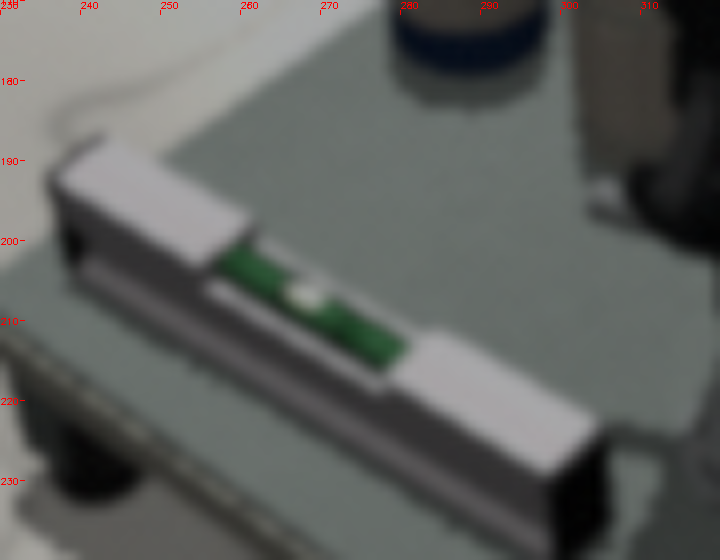

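```bash
python3 -m crank '[[[0,0,-0.0005],[0,0,6],-1],[[0,0,-0.0005],[0,0,6],-1],[[0,0,0],[0,0,6],-1],[[0,0,-0.0005],[0,0,6],-1],[[0,0,0],[0,0,0],-1]]'
python3 -m crank '[[[0,0,0],[0,0,0],-1],[[0,0,0],[0,0,0],-1],[[0,0,0],[0,0,0],-1],[[0,0,0],[0,0,0],-1],[[0,0,0],[0,0,0],-1]]'
python3 bub.py i2
```

```text
t: 8.95
tool_pos: [0.5143, -0.0222, 0.1482]
ee_rot: [[0.354, 0.935, -0.001], [0.935, -0.354, -0.0], [-0.001, -0.001, -1.0]]
ft_force: [-1.0, -2.0, -3.7]
opening: 0.121
t: 9.45
tool_pos: [0.5142, -0.0221, 0.1483]
ee_rot: [[0.355, 0.935, -0.001], [0.935, -0.355, -0.0], [-0.0, -0.001, -1.0]]
ft_force: [-1.0, -0.9, -9.7]
opening: 0.128
9.45 [ 0.5142 -0.0221  0.1483] [-1.0207 -0.9427 -9.7135] [-0.3135  0.3138  0.0703]
```

View pics/i2.png

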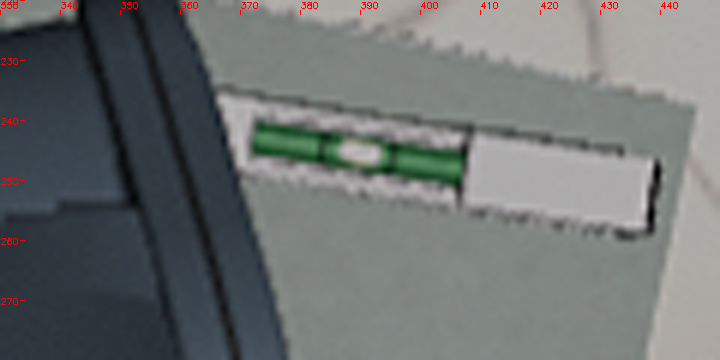

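View pics/i2f.png

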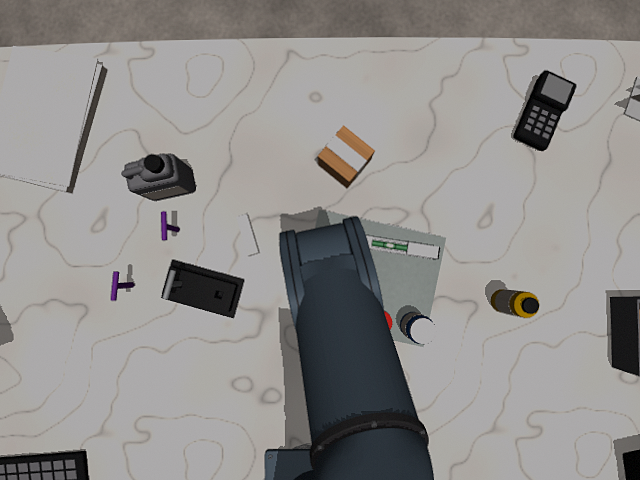

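```bash
python3 -m crank '[[[0,0,0.0006],[0,0,0],-1],[[0,0,0],[0,0,0],-1],[[0,0,0],[0,0,0],-1],[[0,0,0],[0,0,0],-1],[[0,0,0],[0,0,0],-1]]'
python3 bub.py i3
```

```text
t: 10.05
tool_pos: [0.5145, -0.022, 0.1482]
ee_rot: [[0.355, 0.935, 0.0], [0.935, -0.355, -0.0], [-0.0, 0.0, -1.0]]
ft_force: [-3.5, 0.3, -1.4]
opening: 0.119
10.05 [ 0.5145 -0.022   0.1482] [-3.5013  0.2549 -1.4107] [-0.2646  0.9664  0.0335]
```

View pics/i3.png

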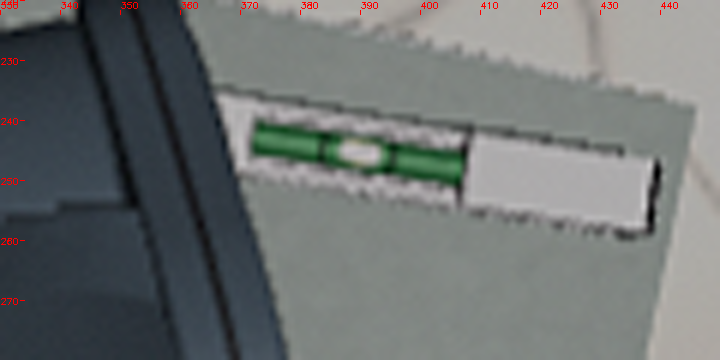

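```bash
cat > prof.py <<'E'
import sys
from h import *
im=cv2.imread("pics/"+sys.argv[1]+"f.png").astype(np.float32)
# vial axis in px: from (372,243.2) to (407,248)
a=np.array([371.,243.0]);b=np.array([408.,248.2]);L=np.linalg.norm(b-a)
d=(b-a)/L;n=np.array([-d[1],d[0]]);s=np.arange(-3,L+3,.25)
P=a+s[:,None]*d
v=np.mean([cv2.remap(im,(P[:,0]+n[0]*o).astype(np.float32),(P[:,1]+n[1]*o).astype(np.float32),1)[:,0] for o in(-.8,-.4,0,.4,.8)],0)
for c,nm in((2,"R"),(1,"G")): print(nm,[f"{x:.1f}:{y:.0f}" for x,y in zip(s[::2],v[::2,c])])
w=np.clip(v[:,2]-90,0,None)*(abs(s-L/2)<12);print("bubble s",(w*s).sum()/w.sum(),"px(x)",(a+d*(w*s).sum()/w.sum()))
E
python3 prof.py i3; cp pics/top0.png pics/t0f.png; python3 prof.py t0|tail -1
```

```text
R ['-3.0:151', '-2.5:167', '-2.0:181', '-1.5:183', '-1.0:182', '-0.5:158', '0.0:130', '0.5:97', '1.0:64', '1.5:61', '2.0:61', '2.5:63', '3.0:65', '3.5:65', '4.0:66', '4.5:66', '5.0:64', '5.5:64', '6.0:65', '6.5:66', '7.0:67', '7.5:67', '8.0:66', '8.5:66', '9.0:67', '9.5:69', '10.0:70', '10.5:69', '11.0:67', '11.5:55', '12.0:41', '12.5:46', '13.0:56', '13.5:60', '14.0:61', '14.5:78', '15.0:102', '15.5:126', '16.0:151', '16.5:161', '17.0:165', '17.5:168', '18.0:171', '18.5:173', '19.0:174', '19.5:175', '20.0:175', '20.5:174', '21.0:171', '21.5:151', '22.0:120', '22.5:90', '23.0:64', '23.5:48', '24.0:43', '24.5:47', '25.0:57', '25.5:65', '26.0:71', '26.5:73', '27.0:72', '27.5:71', '28.0:71', '28.5:71', '29.0:72', '29.5:71', '30.0:70', '30.5:70', '31.0:68', '31.5:68', '32.0:68', '32.5:69', '33.0:70', '33.5:71', '34.0:73', '34.5:72', '35.0:65', '35.5:61', '36.0:75', '36.5:102', '37.0:143', '37.5:172', '38.0:175', '38.5:176', '39.0:174', '39.5:173', '40.0:173']
G ['-3.0:150', '-2.5:166', '-2.0:179', '-1.5:180', '-1.0:179', '-0.5:155', '0.0:129', '0.5:115', '1.0:102', '1.5:106', '2.0:112', 
[... 293 characters left out ...]
'15.5:145', '16.0:157', '16.5:162', '17.0:166', '17.5:168', '18.0:169', '18.5:171', '19.0:172', '19.5:172', '20.0:172', '20.5:171', '21.0:170', '21.5:159', '22.0:142', '22.5:125', '23.0:108', '23.5:89', '24.0:74', '24.5:79', '25.0:99', '25.5:112', '26.0:120', '26.5:123', '27.0:121', '27.5:121', '28.0:121', '28.5:121', '29.0:122', '29.5:121', '30.0:120', '30.5:119', '31.0:118', '31.5:118', '32.0:117', '32.5:118', '33.0:119', '33.5:121', '34.0:124', '34.5:124', '35.0:119', '35.5:111', '36.0:99', '36.5:105', '37.0:141', '37.5:168', '38.0:172', '38.5:174', '39.0:172', '39.5:171', '40.0:171']
bubble s 18.748556999182334 px(x) [389.5661 245.6093]
bubble s 20.7729465340083 px(x) [391.5708 245.891 ]
```

```bash
python3 -m crank '[[[0,0,-0.0002],[0,0,4],-1],[[0,0,0],[0,0,4],-1],[[0,0,0],[0,0,0],-1],[[0,0,0],[0,0,0],-1],[[0,0,0],[0,0,0],-1]]'
python3 -m crank '[[[0,0,0],[0,0,0],-1],[[0,0,0],[0,0,0],-1],[[0,0,0],[0,0,0],-1],[[0,0,0],[0,0,0],-1],[[0,0,0],[0,0,0],-1]]'
python3 bub.py i4;python3 prof.py i4
```

```text
t: 10.65
tool_pos: [0.5147, -0.022, 0.1483]
ee_rot: [[0.481, 0.877, 0.0], [0.877, -0.481, -0.0], [0.0, 0.0, -1.0]]
ft_force: [-2.2, -1.5, 0.1]
opening: 0.123
t: 11.15
tool_pos: [0.5147, -0.022, 0.1483]
ee_rot: [[0.482, 0.876, 0.0], [0.876, -0.482, -0.0], [0.0, 0.0, -1.0]]
ft_force: [-3.7, -1.0, 3.1]
opening: 0.12
11.15 [ 0.5147 -0.022   0.1483] [-3.6535 -1.0342  3.1278] [-0.4962  1.0249  0.1353]
R ['-3.0:131', '-2.5:152', '-2.0:173', '-1.5:178', '-1.0:182', '-0.5:164', '0.0:143', '0.5:111', '1.0:79', '1.5:67', '2.0:59', '2.5:61', '3.0:64', '3.5:65', '4.0:66', '4.5:65', '5.0:65', '5.5:65', '6.0:65', '6.5:66', '7.0:67', '7.5:67', '8.0:66', '8.5:66', '9.0:66', '9.5:67', '10.0:69', '10.5:69', '11.0:69', '11.5:58', '12.0:46', '12.5:46', '13.0:49', '13.5:55', '14.0:60', '14.5:92', '15.0:136', '15.5:156', '16.0:168', '16.5:170', '17.0:168', '17.5:168', '18.0:171', '18.5:174', '19.0:175', '19.5:177', '20.0:179', '20.5:168', '21.0:150', '21.5:124', '22.0:95', '22.5:74', '23.0:62', '23.5:53', '24.0:45', '24.5:47', '25.0:56', '25.5:64', '26.0:69', '26.5:72', '27.0:72', '27.5:72', '28.0:72', '28
[... 638 characters left out ...]
:85', '13.5:96', '14.0:106', '14.5:125', '15.0:148', '15.5:159', '16.0:166', '16.5:168', '17.0:167', '17.5:168', '18.0:170', '18.5:171', '19.0:173', '19.5:173', '20.0:174', '20.5:168', '21.0:158', '21.5:145', '22.0:131', '22.5:121', '23.0:114', '23.5:99', '24.0:78', '24.5:79', '25.0:97', '25.5:111', '26.0:119', '26.5:123', '27.0:121', '27.5:121', '28.0:121', '28.5:121', '29.0:121', '29.5:121', '30.0:120', '30.5:120', '31.0:119', '31.5:119', '32.0:120', '32.5:121', '33.0:121', '33.5:122', '34.0:124', '34.5:125', '35.0:122', '35.5:113', '36.0:92', '36.5:92', '37.0:134', '37.5:166', '38.0:172', '38.5:176', '39.0:173', '39.5:171', '40.0:171']
bubble s 18.230984888439348 px(x) [389.0536 245.5373]
```

```bash
python3 -m crank '[[[0,0,0],[0,0,-1],-0.6],[[0,0,0],[0,0,0],-0.3],[[0,0,0],[0,0,0],0.3],[[0,0,0],[0,0,0],1],[[0,0,0],[0,0,0],1]]'
python3 -m crank '[[[0,0,-0.01],[0,0,0],1],[[0,0,-0.02],[0,0,0],1],[[0,0,-0.03],[0,0,0],1],[[0,0,-0.03],[0,0,0],1],[[0,0,0],[0,0,0],1]]'
python3 bub.py j1;python3 prof.py j1|tail -1; python3 -c "
import cv2;cv2.imwrite('pics/j1t.png',cv2.imread('pics/j1f.png')[150:400,200:600])"
```

```text
t: 11.75
tool_pos: [0.5148, -0.0219, 0.1483]
ee_rot: [[0.466, 0.885, 0.0], [0.885, -0.466, 0.0], [0.0, 0.0, -1.0]]
ft_force: [-0.0, 0.3, -1.3]
opening: 0.845
t: 12.25
tool_pos: [0.5167, -0.0218, 0.2426]
ee_rot: [[0.467, 0.884, 0.007], [0.884, -0.467, 0.0], [0.004, 0.006, -1.0]]
ft_force: [-0.2, -0.3, -0.5]
opening: 1.001
12.25 [ 0.5167 -0.0218  0.2426] [-0.2385 -0.2618 -0.5116] [-0.0123 -0.0078  0.0107]
bubble s 18.223000202739954 px(x) [389.0457 245.5361]
```

View pics/j1f.png

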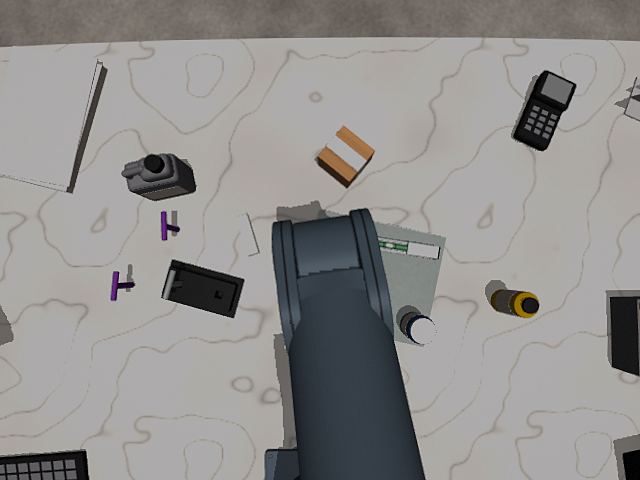

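View pics/j1s.png

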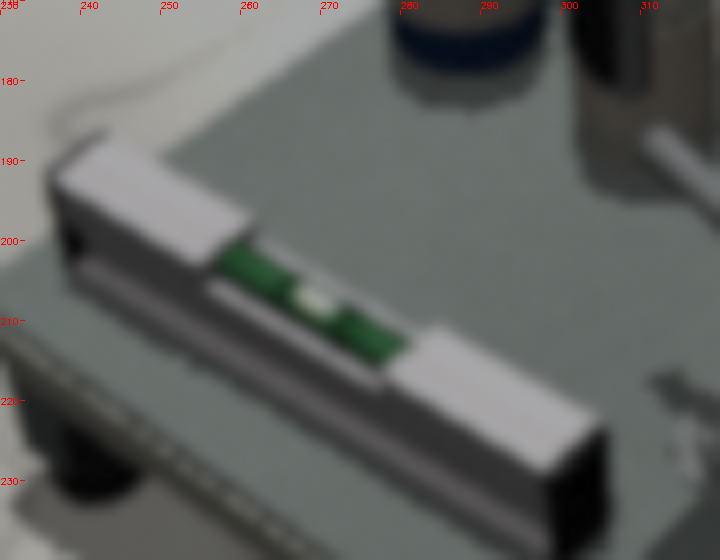

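Run:
```python
from plan import *
m=at("top",(389.05,245.54),.126);print("vial top",m)
C=[(50,180),(103,135),(600,415),(548,470)]
c=[at("scene",(230+a/8,170+b/8),.127) for a,b in C];print(np.array(c));print("centre scene",np.mean(c,0), (c[2]+c[3]-c[0]-c[1])/2)
print("bubble scene",at("scene",(230+313/8,170+302/8),.126))
s=bot.state();print(s["joint_pos"])
plan(s["tool_pos"],s["ee_rot"],[(.5555,-.148,.2,-9.3,None)],1,.04)
```

```text
vial top [ 0.5543 -0.1489  0.126 ]
[[ 0.5553 -0.242   0.127 ]
 [ 0.5318 -0.2394  0.127 ]
 [ 0.5604 -0.0493  0.127 ]
 [ 0.585  -0.0517  0.127 ]]
centre scene [ 0.5581 -0.1456  0.127 ] [0.0292 0.1902 0.    ]
bubble scene [ 0.5603 -0.1453  0.126 ]
[ 0.1104  0.3346 -0.2161  1.8385  0.0855  0.9753 -0.6273]
[[[-0.0103, 0.0105, 0.0044], [0.01, -0.01, 7.94], 1], [[-0.0087, 0.0118, 0.0044], [0.01, -0.01, 7.94], 1], [[-0.007, 0.0129, 0.0044], [0.01, -0.01, 7.94], 1], [[-0.0052, 0.0138, 0.0044], [0.0, -0.01, 7.94], 1], [[-0.0032, 0.0144, 0.0043], [0.0, -0.01, 7.95], 1]]
[[[-0.0012, 0.0147, 0.0044], [0.01, -0.01, 7.94], 1], [[0.0009, 0.0147, 0.0043], [0.0, -0.02, 7.95], 1], [[0.0029, 0.0144, 0.0044], [0.01, -0.01, 7.94], 1], [[0.0048, 0.0139, 0.0043], [0.0, -0.02, 7.95], 1]]
end [ 0.5555 -0.148   0.2   ]
```

```bash
python3 -m crank '[[[-0.0103,0.0105,0.004],[0,0,8],1],[[-0.0087,0.012,0.004],[0,0,8],1],[[-0.007,0.013,0.004],[0,0,8],1],[[-0.005,0.014,0.004],[0,0,8],1],[[-0.0032,0.0144,0.004],[0,0,8],1]]'
python3 -m crank '[[[-0.0012,0.0147,0.004],[0,0,8],1],[[0.001,0.0147,0.004],[0,0,8],1],[[0.003,0.0144,0.004],[0,0,8],1],[[0.005,0.0139,0.004],[0,0,7.5],1],[[0,0,0],[0,0,0],1]]'
python3 - <<'E'
from plan import *
s=bot.state();print(s["tool_pos"],s["ee_rot"],s["ft_force"],s["joint_pos"])
plan(s["tool_pos"],s["ee_rot"],[(.5563,-.1475,.135,-9.3,3)],1,.04)
c=bot.camera("scene");crop(c,220,100,150,120,5,"k1")
E
```

```text
t: 12.85
tool_pos: [0.537, -0.0928, 0.2171]
ee_rot: [[0.928, 0.373, -0.002], [0.373, -0.928, 0.0], [-0.002, -0.001, -1.0]]
ft_force: [-0.5, -1.0, -0.7]
opening: 0.998
t: 13.35
tool_pos: [0.5548, -0.1501, 0.2007]
ee_rot: [[0.986, -0.166, -0.003], [-0.166, -0.986, -0.001], [-0.002, 0.001, -1.0]]
ft_force: [-0.2, -0.3, 0.7]
opening: 1.001
[ 0.5548 -0.1501  0.2007] [[ 0.9861 -0.1661 -0.0026]
 [-0.1661 -0.9861 -0.0009]
 [-0.0024  0.0013 -1.    ]] [-0.1624 -0.2564  0.7228] [ 0.0986  0.4598  0.1244  1.7527 -0.0666  0.9356 -1.4878]
[[[0.0004, -0.001, 0.0219], [0.03, 0.05, -0.09], 1], [[0.0004, -0.0009, 0.0219], [0.02, 0.04, -0.09], 1], [[0.0003, -0.001, 0.0219], [0.03, 0.05, -0.08], 1]]
end [ 0.5563 -0.1475  0.135 ]
```

View pics/k1.png

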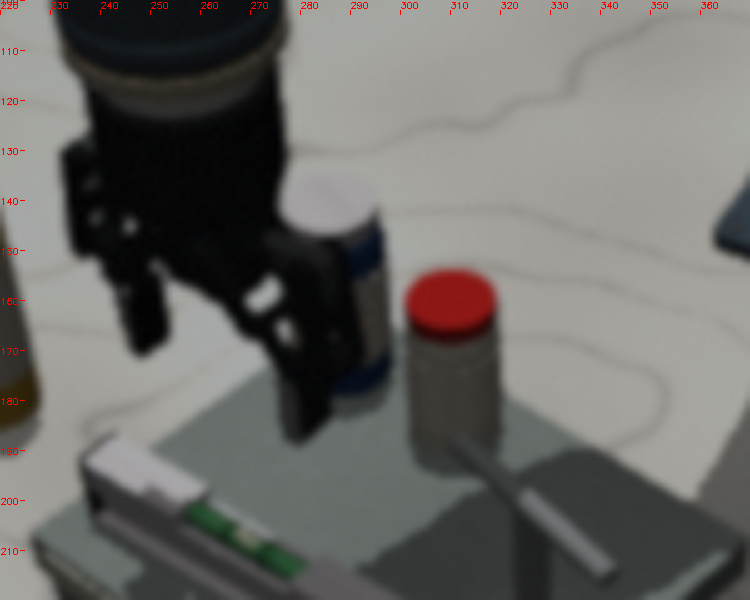

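```bash
python3 -m crank '[[[0.0005,-0.0007,0.022],[0,0,0],1],[[0.0005,-0.0007,0.022],[0,0,0],1],[[0,0,0.018],[0,0,0],1],[[0,0,0],[0,0,0],1]]'
python3 - <<'E'
from plan import *
s=bot.state();print(s["tool_pos"],s["ee_rot"],s["ft_force"])
c=bot.camera("scene");crop(c,220,120,150,120,5,"k2")
E
```

```text
t: 13.8
tool_pos: [0.555, -0.1455, 0.138]
ee_rot: [[0.988, -0.157, -0.005], [-0.157, -0.988, 0.002], [-0.005, -0.001, -1.0]]
ft_force: [-0.7, 0.7, 0.0]
opening: 1.002
[ 0.555  -0.1455  0.138 ] [[ 0.9876 -0.157  -0.0046]
 [-0.157  -0.9876  0.0016]
 [-0.0048 -0.0009 -1.    ]] [-0.6595  0.6967  0.009 ]
```

View pics/k2.png

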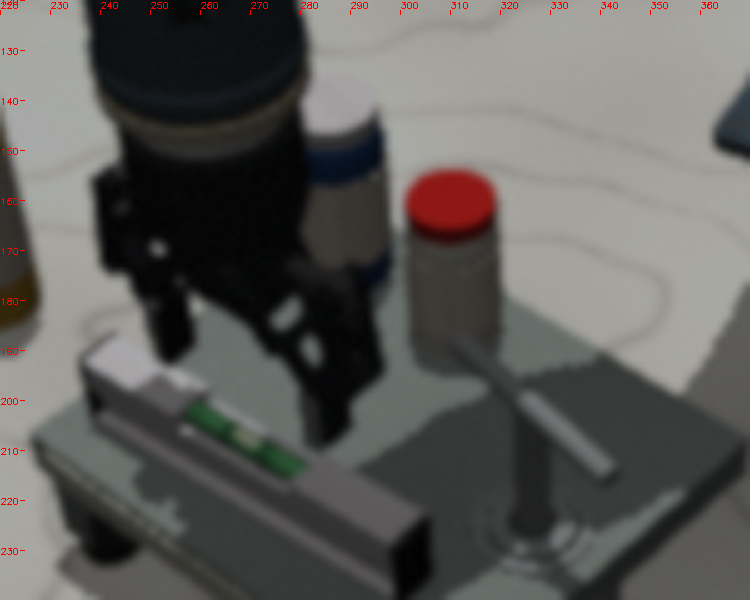

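```bash
python3 -m crank '[[[0.001,0.0005,0.008],[0,0,0],1],[[0,0,0.008],[0,0,0],1],[[0,0,0.003],[0,0,0],1],[[0,0,0.001],[0,0,0],1],[[0,0,0],[0,0,0],1]]'
python3 -m crank '[[[0,0,0.001],[0,0,0],1],[[0,0,0.001],[0,0,0],1],[[0,0,0],[0,0,0],1]]'
```

```text
t: 14.35
tool_pos: [0.5577, -0.1478, 0.1202]
ee_rot: [[0.987, -0.162, 0.0], [-0.162, -0.987, 0.0], [-0.0, -0.0, -1.0]]
ft_force: [0.5, -0.2, 0.0]
opening: 1.0
t: 14.65
tool_pos: [0.5577, -0.1478, 0.1182]
ee_rot: [[0.987, -0.162, 0.0], [-0.162, -0.987, 0.0], [0.0, -0.0, -1.0]]
ft_force: [0.2, 0.1, -1.0]
opening: 0.997
```

```bash
python3 -m crank '[[[0,0,0.001],[0,0,0],1],[[0,0,0.001],[0,0,0],1],[[0,0,0],[0,0,0],1]]'
python3 -m crank '[[[0,0,0.001],[0,0,0],1],[[0,0,0],[0,0,0],1]]'
```

```text
t: 14.95
tool_pos: [0.5575, -0.1478, 0.116]
ee_rot: [[0.987, -0.162, -0.0], [-0.162, -0.987, 0.0], [-0.0, -0.0, -1.0]]
ft_force: [0.3, -1.2, -0.3]
opening: 0.999
t: 15.15
tool_pos: [0.5576, -0.1478, 0.1151]
ee_rot: [[0.987, -0.162, -0.0], [-0.162, -0.987, 0.0], [-0.0, -0.0, -1.0]]
ft_force: [-0.4, 0.1, -0.1]
opening: 1.002
```

```bash
python3 -m crank '[[[0,0,0.0005],[0,0,0],1],[[0,0,0],[0,0,0],1]]'
python3 -m crank '[[[0,0,0.0005],[0,0,0],1],[[0,0,0],[0,0,0],1]]'
python3 -m crank '[[[0,0,0.0005],[0,0,0],1],[[0,0,0],[0,0,0],1]]'
```

```text
t: 15.35
tool_pos: [0.5576, -0.1478, 0.1147]
ee_rot: [[0.987, -0.162, -0.0], [-0.162, -0.987, 0.0], [-0.0, -0.0, -1.0]]
ft_force: [-0.8, -0.7, -1.0]
opening: 1.001
t: 15.55
tool_pos: [0.5577, -0.1478, 0.1142]
ee_rot: [[0.987, -0.162, 0.0], [-0.162, -0.987, -0.0], [0.0, 0.0, -1.0]]
ft_force: [0.4, -1.4, 0.9]
opening: 0.998
t: 15.75
tool_pos: [0.5577, -0.1478, 0.114]
ee_rot: [[0.987, -0.162, 0.0], [-0.162, -0.987, 0.0], [0.0, -0.0, -1.0]]
ft_force: [-1.3, 0.1, 3.6]
opening: 1.0
```

Contact at 0.114, as expected.

```bash
python3 -m crank '[[[0,0,0.0005],[0,0,0],1],[[0,0,0],[0,0,0],1],[[0,0,0],[0,0,0],1]]'
python3 -m crank '[[[0,0,0],[0,0,0],1],[[0,0,0],[0,0,0],1],[[0,0,0],[0,0,0],1]]'
```

```text
t: 16.05
tool_pos: [0.5578, -0.1478, 0.114]
ee_rot: [[0.987, -0.162, 0.001], [-0.162, -0.987, 0.0], [0.001, -0.0, -1.0]]
ft_force: [-2.9, 0.7, 9.7]
opening: 1.002
t: 16.35
tool_pos: [0.5577, -0.1478, 0.114]
ee_rot: [[0.987, -0.162, 0.001], [-0.162, -0.987, 0.0], [0.001, -0.0, -1.0]]
ft_force: [-3.1, 0.2, 9.6]
opening: 0.999
```

```bash
python3 -m crank '[[[0,0,0],[0,0,0],1],[[0,0,0],[0,0,0],1],[[0,0,0],[0,0,0],1],[[0,0,0],[0,0,0],1],[[0,0,0],[0,0,0],1]]'
python3 bub.py m1
python3 - <<'E'
from h import *
s=bot.state();print(s["ft_force"],s["wrist_torque"],s["t"])
c=bot.camera("scene");cv2.imwrite("pics/m2.png",cv2.resize(c[:,:,::-1],(800,600)))
crop(c,240,180,60,45,12,"m3")
E
```

```text
t: 16.85
tool_pos: [0.5578, -0.1478, 0.114]
ee_rot: [[0.987, -0.162, 0.001], [-0.162, -0.987, 0.0], [0.001, -0.0, -1.0]]
ft_force: [-2.2, 1.3, 10.6]
opening: 1.0
16.85 [ 0.5578 -0.1478  0.114 ] [-2.1745  1.335  10.6178] [0.3577 0.6052 0.0265]
[-2.7638 -0.4506 10.0403] [0.3611 0.548  0.0653] 16.95
```

View pics/m3.png

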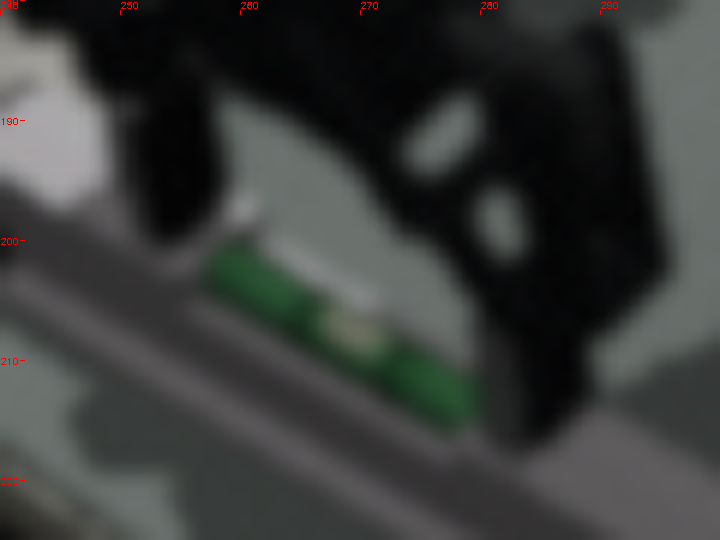

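View pics/m2.png

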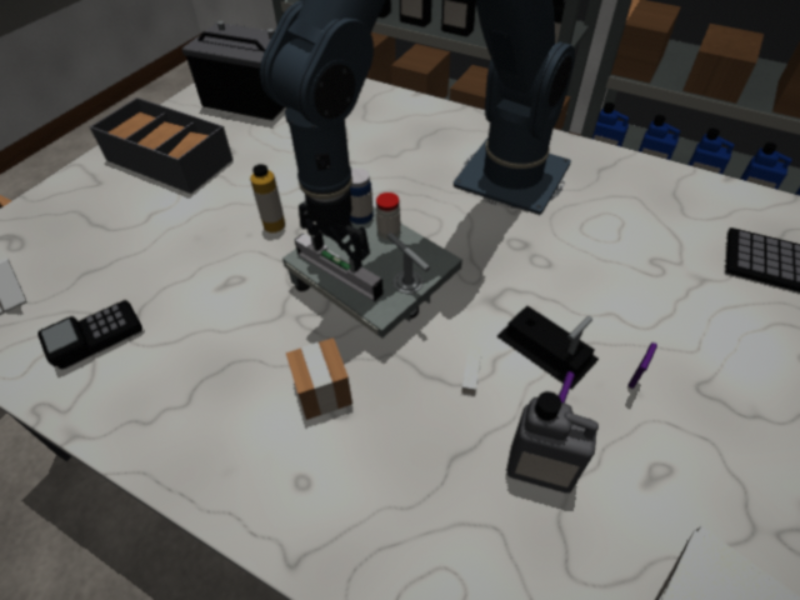

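View pics/m1.png

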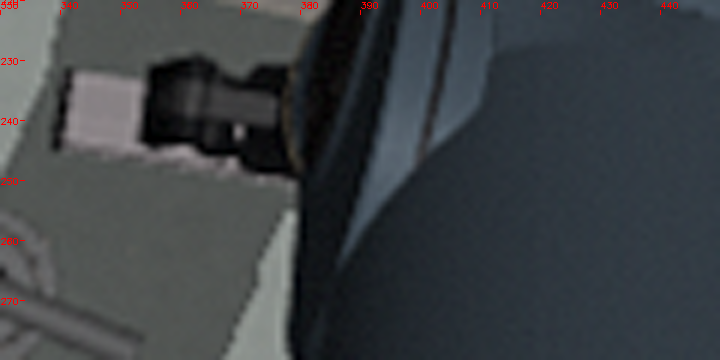

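Run:
```python
from plant import bot
print(bot.state()["ft_force"]);print(bot.hand_in())
```

```text
[-1.92544116  0.53098627  9.52455624]
the job is handed in; nothing more can be done
None
```

The riser is level. I fitted the long T-key in the socket, turned it clockwise about 62° at the tool until the bubble was centred, and left it standing there. I then pressed the level with the opened fingers, one on each pad, and handed in while still pressing, at about 17 s.

- **Bubble:** The reading went from about 5 mm off to within 0.2 mm of the middle between the lines. It did not move after I released the key, or in the scene camera under the press.
- **Press:** The force was steady at about 10 N (9.5 N at the last reading). The tool pose did not move, so the riser showed no rocking. There was also a small side force of 2–3 N.
- **Goods:** In the last picture the tin, jar and other goods were standing. The short key was still in the stand.

The two cameras disagreed by about 4 mm, so I averaged them and checked against the tool position. The top camera could not see the vial during the press, so the final bubble check rests on the scene camera alone.

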